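Put the packing bench tools back in their trays

ROBOT

A 6-joint arm with a two-finger parallel gripper is mounted at the origin on the work surface. World frame = base frame: x ahead of the robot, y to its left, z up, the work surface at z = 0. Lengths are in m, angles in rad, forces in N, time in s.
With the tool pointing down it reaches from about 0.275 to 0.725 m from the base axis. Payload 5.6 kg.
Tool frame: the origin (TCP) lies between the finger pads; the fingertips stand 19 mm ahead of it and the grasp point (between the pads) is the TCP; z points along the fingers, y is the line along which they close (so a half turn about z gives the same grasp; the last joint's range is limited). The gripper opens to 85 mm and grips with 20 to 120 N. Pads are 22 mm wide; open, the fingers measure 114 mm over their backs; the gripper's body (76 mm by 85 mm) begins 54 mm behind the grasp point. The pads swing forward as they close: fully open they stand 13 mm farther back than shut.
Start: joints at [-1.031, 0.255, 0.108, 0, -1.424, -0.285], TCP at [0.139, -0.532, 0.25] pointing down, gripper open.
Joint ranges: [-2.95, 2.95], [-1.21, 1.97], [-1.09, 1.5], [-2.87, 1.71], [-2.94, -0.07], [-3.05, 3.05]. Speed limits (rad/s): [2.57, 2.57, 3.14, 3.14, 3.14, 3.14].

INTERFACE

Orientations are given as a rotation vector (axis times angle).
In Python, from bench import * gives the robot as it stands.
- The arm moves only by the tool arm_command, never from a script. Its arguments are lists of equal length, an entry for each row: "translation": the shift along the tool's x, y, z in units of 25 mm (1.0 is 25 mm), a list of three; "rotation": the turn, a rotation vector about the tool's x, y, z in units of 6 degrees (1.0 is 6 degrees), a list of three; "grip": the closure, from 0 (fully open) to 1 (shut). In form: {"translation": [[dx, dy, dz], ...], "rotation": [[wx, wy, wz], ...], "grip": [grip, ...]}. A call has 1 to 8 rows; each row shifts and turns the commanded pose from where the row before left it, along the tool's axes as they then stand; what a row does not reach is not made up. A row lasts 1/10 s, in which the tool goes at most 50 mm and 8.59 degrees, less where a joint would pass 70% of its speed; a pose out of reach is approached as far as the arm can. A call is refused whole if a number of a shift passes 1 or a number of a turn 1, either way. A call with a gripper value outside its range is refused whole. The fingers move at their own pace and stop on an object; "squeeze" is the grip in N (left out, the last holds). Time passes only in rows, so rows that do not move let the fingers close. It gives the time, the measured TCP pose, the force, the opening and the grip force at its end, in the units of the state.
- sense(): the state, without advancing time (a new reading comes with each control period).
- capture(name): name is "scene" or "top" or "wrist"; returns a dict with "img" (400x640x3 uint8, red, green, blue), "z_map" (400x640 float32, m along the optical axis (not along the pixel's ray), 0 where there is no reading), "fx", "fy", "cx", "cy" (pixels), "cam_to_world" (4x4, takes a point from camera to world coordinates). Camera axes: x right, y down, z forward; pixel columns grow to the right and rows downward; lengths in m; the calibration is good to about 2 mm. A picture is of the moment at which its call begins.
- job_done(): hands the job in; it is judged then, once.
Trained networks look in a picture, given as the dict that the camera call returned (one of the last four; its "shot" number tells which), for a name from the list of things; names that differ only in an ending like _2 or _b are one class to them, and where a whole thing is asked for, a point or a joint stands for the part that bears it (a point fixed in the world has none). Each returns a list of dicts, best first, with "score" (0 to 1); they miss things now and then, are a little off and sometimes report something else, mostly with a low value. They report only what shows in the picture. A call takes as long as a camera call. They do not tell look-alikes from the thing itself.
- find_in(picture, query): "bbox" ([left, top, right, bottom] in pixels, round what is visible of it).
- silhouettes(picture, query): "region" (400x640 bool, what is visible of it) and "bbox" ([left, top, right, bottom] in pixels, round what is visible of it).
The state is a dict: "time_s": time; "joint_pos": joint angles; "joint_velocities": joint speeds; "effort": joint torques, N m; "position": TCP position; "ee_rot": TCP orientation; "contact_force": force on the tool from outside, world axes, zero at the start; "wrist_torque": the same for the moment, N m; "opening": opening from 0.0 (shut) to 1.0 (fully open); "grasp_force": force on a finger pad.
Only numpy, scipy, OpenCV 4.12 (cv2) and the standard library are available. Lean on these libraries where they do the work, as an engineer would, in place of code of your own. Each camera call takes 0.05 s, during which the arm holds its last target. There are 200 camera calls.

TASK

Tidy the packing bench: put the big tape roll, the small tape roll, the stapler and the hand stamp each into the low tray whose shape and size match it, one thing to a tray. Each must end the same way up as it is now, lying flat on its tray's floor inside the rim, not perched on the rim. Leave the bottle and the carton where they stand.

Things in the scene. Friction and masses are not known exactly. Their poses are not given: they have to be found in the camera images.
- big_roll_center (a point): Big roll of brown packing tape lying on its flat side: a ring 96 mm outside diameter, 74 mm hole (wall 11 mm), 48 mm high. This point is its centre, half-way up (24 mm above its underside); z is its axis, up. The wall can be pinched with one finger in the hole.
- small_roll_center (a point): Small roll of brown packing tape lying on its flat side: a ring 54 mm outside diameter, 26 mm hole, 48 mm high. This point is its centre, half-way up (24 mm above its underside); z is its axis, up.
- stapler_center (a point): Black desk stapler standing on its base, 125 mm long, 36 mm wide, 50 mm high; its upper arm is 30 mm wide, 121 mm long and spans 20 to 50 mm above its underside. This point is its centre, half-way up (25 mm above its underside); x runs along its length, z up.
- stamp_center (a point): Hand stamp standing on its face: rectangular grey base 70 x 44 mm, 22 mm high, with a neck and above it a wooden bar handle 60 mm long, 24 mm thick, spanning 40 to 74 mm above its underside. This point is its centre, half-way up (37 mm above its underside); x runs along the length of base and handle, z up.
- big_round_tray: fixed low tray of grey plastic, round; floor 4 mm thick, rim 5 mm thick whose top is 12 mm above the bench (8 mm above the tray floor); inside diameter 116 mm, outside 126 mm. Origin at the centre of its underside, on the bench, z up.
- small_round_tray: fixed low tray of grey plastic, round; floor 4 mm thick, rim 5 mm thick whose top is 12 mm above the bench (8 mm above the tray floor); inside diameter 74 mm, outside 84 mm. Origin at the centre of its underside, on the bench, z up.
- long_tray: fixed low tray of grey plastic, long and rectangular; floor 4 mm thick, rim 5 mm thick whose top is 12 mm above the bench (8 mm above the tray floor); inside 145 x 56 mm, outside 155 x 66 mm. Origin at the centre of its underside, on the bench, z up, x along its length.
- short_tray: fixed low tray of grey plastic, short and rectangular; floor 4 mm thick, rim 5 mm thick whose top is 12 mm above the bench (8 mm above the tray floor); inside 90 x 64 mm, outside 100 x 74 mm. Origin at the centre of its underside, on the bench, z up, x along its longer side.
- bottle: Bystander: water bottle standing at the left of the bench, 64 mm diameter, 170 mm tall. Origin at the centre of its underside.
- carton: Bystander: small closed cardboard carton at the far side of the bench, 70 x 110 x 50 mm high (x, y, z). Origin at the centre of its underside.
Things that resemble listed ones, but are neither listed nor needed, are in the scene too. What is shaped like the part that bears big_roll_center but pink is not meant.

How it is judged:
By the outcome, as a careful person would: the job done as asked, in the order asked, and still so for the second after the job is handed in, with the robot touching nothing.
It also fails if it takes over 115 s, if anything falls off the work surface, if the arm or the gripper's body presses on something with over 40 N, if the wrist force passes 120 N, or if a joint passes its speed limit or range.

## Working session

There is one attempt and no reset: what is moved stays moved. The work goes in short steps, Python scripts to look and compute and a tool call to move; the robot and the scene stay as the last step left them, time stands still between calls to the robot, and variables do not carry over. Pictures are saved under pics/ and viewed, at most 14 in all, crops included, and the job is handed in when it is done.

Besides the shell and the picture viewer there is one more tool, called by a JSON object that holds its "api" and its "payload". arm_command: Moves the arm, as the interface text tells. Its arguments: {"type":"object","properties":{"translation":{"type":"array"},"rotation":{"type":"array"},"grip":{"type":"array"},"squeeze":{"type":"number"}},"required":["translation","rotation","grip"]}

```bash
mkdir -p pics
cat > h.py <<'E'
from bench import *
import numpy as np, cv2
from scipy.spatial.transform import Rotation as R
def cloud(c):
    z=c["z_map"]; v,u=np.mgrid[:z.shape[0],:z.shape[1]]
    p=np.stack([(u-c["cx"])/c["fx"]*z,(v-c["cy"])/c["fy"]*z,z],-1)
    M=np.array(c["cam_to_world"]); w=p@M[:3,:3].T+M[:3,3]; w[z<=0]=np.nan; return w
def save(c,n,box=None,k=1):
    im=c["img"][...,::-1]
    if box: im=im[box[1]:box[3],box[0]:box[2]]
    cv2.imwrite("pics/"+n,cv2.resize(im,None,fx=k,fy=k))
E
python3 - <<'E'
from h import *
s=sense(); print({k:np.round(v,3) for k,v in s.items()})
for n in ["top","scene"]:
    c=capture(n); save(c,n+"0.png"); w=cloud(c)
    print(n,np.round(c["cam_to_world"],3).tolist(),c["fx"])
    for q in ["big_roll_center","small_roll_center","stapler_center","stamp_center","big_round_tray","small_round_tray","long_tray","short_tray","bottle","carton"]:
        for d in silhouettes(c,q)[:3]:
            if d["score"]<.2: continue
            p=w[d["region"]]; p=p[~np.isnan(p[:,0])]
            if len(p)<5: continue
            print(q,round(d["score"],2),np.round(d["bbox"]).tolist(),"med",np.round(np.median(p,0),3),"zmax",np.round(np.percentile(p[:,2],98),3),"px",len(p))
E
```

```text
{'time_s': np.float64(0.0), 'joint_pos': array([-1.031,  0.256,  0.107, -0.   , -1.424, -0.285]), 'joint_velocities': array([-0.001, -0.001, -0.   ,  0.   ,  0.   ,  0.   ]), 'effort': array([-0.0000e+00, -3.8664e+01,  2.3794e+01,  5.3650e+00, -6.0000e-03,
        0.0000e+00]), 'position': array([ 0.139, -0.532,  0.249]), 'ee_rot': array([ 3.990e-01, -3.116e+00, -3.000e-03]), 'contact_force': array([ 0.319, -1.039, -0.313]), 'wrist_torque': array([-0.06 , -0.025,  0.027]), 'grasp_force': np.float64(0.0), 'opening': np.float64(0.998)}
top [[-0.016, -0.991, 0.13, 0.384], [-1.0, 0.015, -0.007, 0.088], [0.005, -0.13, -0.991, 1.356], [0.0, 0.0, 0.0, 1.0]] 413.80529996490594
big_roll_center 0.85 [382.0, 271.0, 418.0, 300.0] med [ 0.297 -0.185  0.046] zmax 0.053 px 438
big_roll_center 0.73 [299.0, 217.0, 329.0, 248.0] med [0.474 0.102 0.047] zmax 0.054 px 327
small_roll_center 0.6 [300.0, 216.0, 330.0, 248.0] med [0.472 0.089 0.047] zmax 0.054 px 348
small_roll_center 0.57 [242.0, 235.0, 264.0, 249.0] med [0.441 0.281 0.047] zmax 0.053 px 222
small_roll_center 0.29 [236.0, 171.0, 276.0, 206
[... 1756 characters left out ...]
.0, 191.0, 268.0, 223.0] med [ 0.647 -0.075  0.024] zmax 0.074 px 484
big_round_tray 0.97 [341.0, 249.0, 386.0, 288.0] med [0.625 0.285 0.004] zmax 0.013 px 1469
big_round_tray 0.61 [190.0, 213.0, 235.0, 257.0] med [ 0.805 -0.093  0.048] zmax 0.052 px 1203
small_round_tray 0.87 [197.0, 176.0, 223.0, 194.0] med [ 0.642 -0.297  0.004] zmax 0.013 px 388
long_tray 0.93 [277.0, 214.0, 322.0, 259.0] med [0.639 0.087 0.004] zmax 0.013 px 1099
short_tray 0.83 [275.0, 161.0, 314.0, 191.0] med [ 0.441 -0.101  0.004] zmax 0.013 px 590
bottle 0.63 [456.0, 182.0, 490.0, 235.0] med [0.338 0.459 0.092] zmax 0.169 px 1062
carton 0.96 [193.0, 213.0, 235.0, 256.0] med [ 0.804 -0.091  0.048] zmax 0.052 px 1201
```

Run:
```python
from h import *
c=capture("top"); save(c,"topcrop.png",(160,100,480,320),2.5)
w=cloud(c)
def fitm(name,m):
    p=w[m][:,:2].astype(np.float32)
    r=cv2.minAreaRect(p); print(name,"n",len(p),"rect c",np.round(r[0],4),np.round(r[1],4),round(r[2],1),"circ",np.round(cv2.minEnclosingCircle(p)[0],4),round(cv2.minEnclosingCircle(p)[1],4))
import warnings; warnings.filterwarnings("ignore")
z=w[...,2]
def boxm(b,zl,zh):
    m=np.zeros(z.shape,bool); m[b[1]:b[3],b[0]:b[2]]=1
    return m&(z>zl)&(z<zh)
B={"rollA":((376,265,424,306),.042,.06),"rollB":((293,210,336,254),.042,.06),"small":((236,228,270,256),.042,.06),
"stapler":((424,206,450,260),.042,.06),"stamp":((354,165,378,202),.062,.09),"bigtray":((228,164,280,214),.008,.02),
"smalltray":((412,166,450,197),.008,.02),"long":((296,151,332,211),.008,.02),"short":((348,217,394,264),.008,.02),"stampbase":((354,165,378,202),.012,.03)}
for k,(b,l,h) in B.items():
    m=boxm(b,l,h); fitm(k,m); print("   rgb",np.median(c["img"][m],0), "zmed",round(float(np.median(z[m])),4))
```

```text
rollA n 318 rect c [ 0.2946 -0.1866] [0.0936 0.0925] 89.7 circ [ 0.2942 -0.1871] 0.0479
   rgb [113.  67.  78.] zmed 0.0479
rollB n 291 rect c [0.4657 0.0899] [0.0917 0.0922] 89.3 circ [0.4656 0.0904] 0.0476
   rgb [83. 63. 43.] zmed 0.0476
small n 178 rect c [0.4416 0.2811] [0.0504 0.0505] 0.8 circ [0.4417 0.2826] 0.0273
   rgb [87.  66.5 46. ] zmed 0.0477
stapler n 348 rect c [ 0.4618 -0.2979] [0.1202 0.031 ] 5.5 circ [ 0.4617 -0.2963] 0.0605
   rgb [42. 41. 39.] zmed 0.0495
stamp n 141 rect c [ 0.6339 -0.0824] [0.024  0.0591] 81.9 circ [ 0.634  -0.0819] 0.0297
   rgb [68. 50. 38.] zmed 0.0726
bigtray n 271 rect c [0.6178 0.2948] [0.1279 0.1447] 4.1 circ [0.6027 0.2947] 0.0866
   rgb [69. 71. 69.] zmed 0.0102
smalltray n 154 rect c [ 0.6394 -0.302 ] [0.0812 0.0967] 3.2 circ [ 0.6464 -0.3064] 0.0553
   rgb [66.  65.5 64. ] zmed 0.0113
long n 267 rect c [0.6311 0.1037] [0.1558 0.0972] 8.2 circ [0.632  0.0961] 0.0841
   rgb [70. 72. 70.] zmed 0.0112
short n 213 rect c [ 0.4557 -0.0837] [0.1194 0.1261] 70.2 circ [ 0.4533 -0.0971] 0.076
   rgb [72. 71. 71.] zmed 0.0114
stampbase n 146 rect c [ 0.6339 -0.0824] [0.0441 0.0702] 82.3 circ [ 0.6341 -0.0818] 0.0404
   rgb [68.  67.  65.5] zmed 0.0218
```

View pics/topcrop.png

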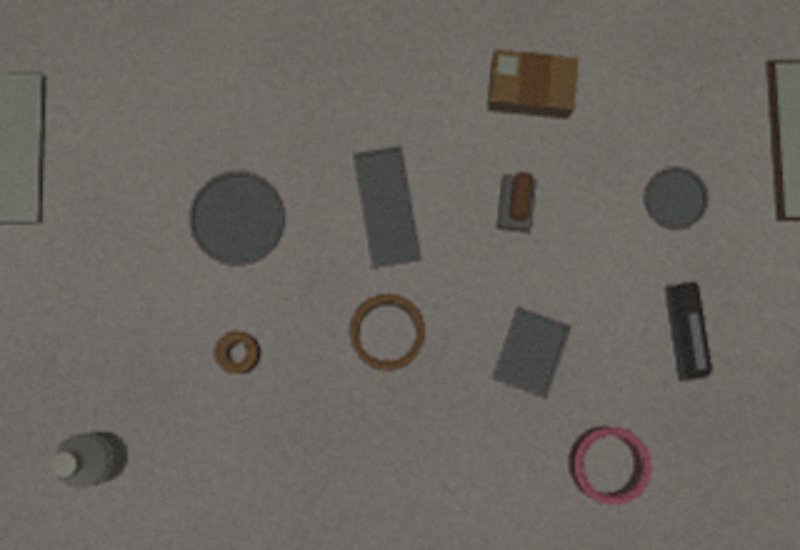

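View pics/scene0.png

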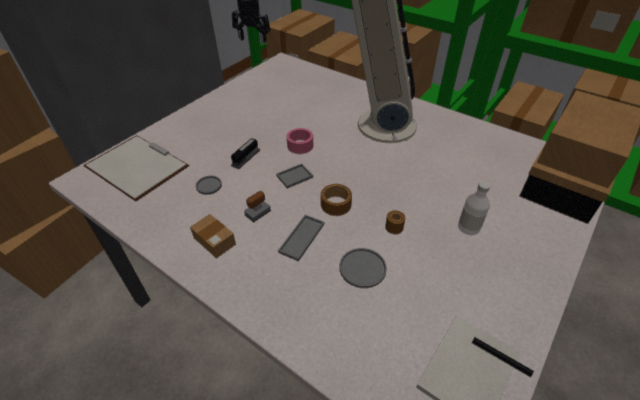

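Two rings share the big roll's shape. The pink one is at top-camera pixel (405,286), crop (612,465). The brown one is at (315,233), crop (387,332). The brown one fits, since pink is excluded. I'll confirm with an enlarged crop while fitting the trays.

```bash
cat >> h.py <<'E'
def onplane(c,px,z0):
    M=np.array(c["cam_to_world"]); px=np.asarray(px,float).reshape(-1,2)
    d=np.c_[(px[:,0]-c["cx"])/c["fx"],(px[:,1]-c["cy"])/c["fy"],np.ones(len(px))]@M[:3,:3].T
    return (M[:3,3]+d*((z0-M[2,3])/d[:,2])[:,None])[:,:2]
def plan(xyz,yaxis_deg=None):
    s=sense(); Rt=R.from_rotvec(s["ee_rot"]).as_matrix(); d=Rt.T@(np.array(xyz)-s["position"])/0.025
    y=np.degrees(np.arctan2(Rt[1,1],Rt[0,1]))
    print("pos",np.round(s["position"],4),"yaxis",round(y,2),"tilt",np.round(Rt[:2,2],4),"open",round(float(s["opening"]),3),"t",s["time_s"],"shift units",np.round(d,2))
    if yaxis_deg is not None: print("  turn z units",round(-(((yaxis_deg-y+90)%180)-90)/6,2))
E
python3 - <<'E'
from h import *
for n in ["top","scene"]:
    c=capture(n)
    if n=="top": save(c,"rolls.png",(285,200,435,310),5)
    for q,xy in [("big_round_tray",(.62,.288)),("small_round_tray",(.64,-.3)),("long_tray",(.636,.09)),("short_tray",(.44,-.1)),("big_roll_center",(.466,.09)),("small_roll_center",(.442,.282))]:
        z0=.048 if "roll" in q else .012
        for d in silhouettes(c,q):
            m=d["region"].astype(np.uint8)
            ct=max(cv2.findContours(m,cv2.RETR_EXTERNAL,cv2.CHAIN_APPROX_NONE)[0],key=cv2.contourArea).reshape(-1,2)
            p=onplane(c,ct,z0).astype(np.float32); r=cv2.minAreaRect(p)
            if np.hypot(*(np.array(r[0])-xy))<.04: print(n,q,np.round(r[0],4),np.round(r[1],3),round(r[2],1)); break
plan((.477,.049,.034))
E
```

```text
top big_round_tray [0.6191 0.287 ] [0.121 0.118] 44.1
top small_round_tray [ 0.6387 -0.293 ] [0.083 0.081] 86.9
top long_tray [0.6331 0.0887] [0.155 0.066] 8.9
top short_tray [ 0.4377 -0.0961] [0.075 0.102] 69.9
top big_roll_center [0.4655 0.0899] [0.092 0.092] 89.1
top small_roll_center [0.4415 0.2793] [0.048 0.044] 89.1
scene big_round_tray [0.6299 0.2858] [0.13  0.124] 57.4
scene small_round_tray [ 0.6534 -0.2897] [0.086 0.083] 36.0
scene long_tray [0.6413 0.0914] [0.164 0.074] 9.3
scene short_tray [ 0.4474 -0.0941] [0.089 0.105] 70.2
scene big_roll_center [0.4885 0.1018] [0.132 0.094] 36.1
scene small_roll_center [0.4655 0.29  ] [0.094 0.054] 23.4
pos [ 0.1386 -0.5322  0.2503] yaxis 104.6 tilt [-0.  0.] open 0.999 t 1.85 shift units [-18.96  19.09   8.65]
```

View pics/rolls.png

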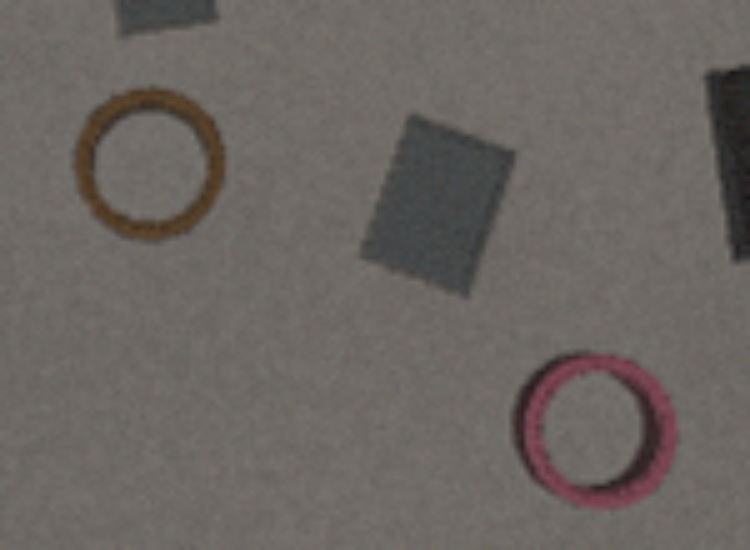

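The crop confirms that the brown ring at (150,165) is the big roll and the pink one at (600,430) is the look-alike. I'll move over the brown roll's wall.

{"api": "arm_command", "payload": {"translation": [[-1, 1, 0.2], [-1, 1, 0.2], [-1, 1, 0.2], [-1, 1, 0.2], [-1, 1, 0.2], [-1, 1, 0.2], [-1, 1, 0.2], [-1, 1, 0.2]], "rotation": [[0, 0, 0], [0, 0, 0], [0, 0, 0], [0, 0, 0], [0, 0, 0], [0, 0, 0], [0, 0, 0], [0, 0, 0]], "grip": [0, 0, 0, 0, 0, 0, 0, 0], "squeeze": 50}}

```text
time_s: 2.65
position: [0.2823, -0.287, 0.2103]
ee_rot: [-0.399, 3.116, -0.001]
contact_force: [2.0, -1.3, -1.0]
opening: 1.004
grasp_force: 0.0
```

{"api": "arm_command", "payload": {"translation": [[-1, 1, 0.2], [-1, 1, 0.2], [-1, 1, 0.2], [-1, 1, 0.2], [-1, 1, 0.2], [-1, 1, 0.2], [-1, 1, 0.2], [-1, 1, 0.2]], "rotation": [[0, 0, 0], [0, 0, 0], [0, 0, 0], [0, 0, 0], [0, 0, 0], [0, 0, 0], [0, 0, 0], [0, 0, 0]], "grip": [0, 0, 0, 0, 0, 0, 0, 0]}}

```text
time_s: 3.45
position: [0.4255, -0.0429, 0.1704]
ee_rot: [-0.4, 3.115, -0.0]
contact_force: [1.0, 0.4, 0.7]
opening: 0.996
grasp_force: 0.0
```

{"api": "arm_command", "payload": {"translation": [[-1, 1, 0], [-1, 1, 0], [-0.9, 0.9, 0], [0, 0, 0], [0, 0, 0]], "rotation": [[0, 0, 0], [0, 0, 0], [0, 0, 0], [0, 0, 0], [0, 0, 0]], "grip": [0, 0, 0, 0, 0]}}

```text
time_s: 3.95
position: [0.4768, 0.0446, 0.17]
ee_rot: [0.401, -3.115, 0.0]
contact_force: [0.2, -0.2, 0.1]
opening: 0.997
grasp_force: 0.0
```

```bash
cat >> h.py <<'E'
def top_fit(c,xy,rad,zl,zh):
    w=cloud(c); m=(np.hypot(w[...,0]-xy[0],w[...,1]-xy[1])<rad)&(w[...,2]>zl)&(w[...,2]<zh)
    p=w[m]; 
    if len(p)<10: print("few",len(p)); return
    r=cv2.minAreaRect(p[:,:2].astype(np.float32)); print("fit n",len(p),np.round(r[0],4),np.round(r[1],4),round(r[2],1),"z",round(float(np.median(p[:,2])),4))
E
python3 - <<'E'
from h import *
c=capture("wrist"); save(c,"w1.png"); w=cloud(c); print(np.nanmin(w.reshape(-1,3),0),np.nanmax(w.reshape(-1,3),0))
top_fit(c,(.466,.09),.065,.04,.056)
plan((.4762,.0488,.034))
E
```

```text
[ 0.27563752 -0.22714808 -0.00364045] [0.80659873 0.46194686 0.23761988]
fit n 5423 [0.4658 0.0896] [0.0949 0.0949] 14.6 z 0.0475
pos [0.4765 0.044  0.1702] yaxis 104.62 tilt [-0.0005 -0.0002] open 1.001 t 4.0 shift units [-0.04  0.19  5.45]
```

View pics/w1.png

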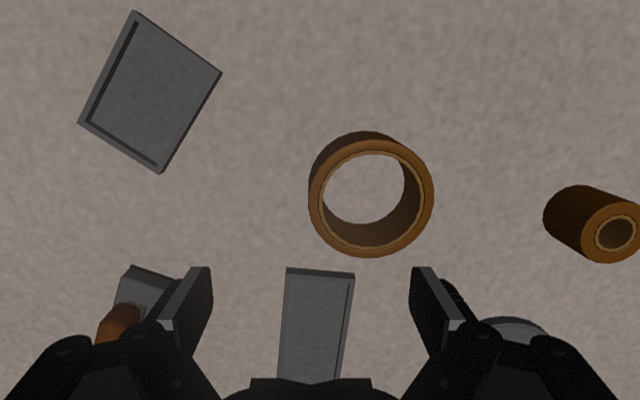

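The wrist view shows the brown roll at (370,195), between the short tray (150,90) and the small roll (605,225). The wrist fit agrees with the top camera. I'll descend with one finger in the hole and pinch the wall.

{"api": "arm_command", "payload": {"translation": [[0, 0.2, 1], [0, 0, 1], [0, 0, 1], [0, 0, 1], [0, 0, 1], [0, 0, 0.4], [0, 0, 0], [0, 0, 0]], "rotation": [[0, 0, 0], [0, 0, 0], [0, 0, 0], [0, 0, 0], [0, 0, 0], [0, 0, 0], [0, 0, 0], [0, 0, 0]], "grip": [0, 0, 0, 0, 0, 0, 0, 1]}}

```text
time_s: 4.8
position: [0.4762, 0.0488, 0.0363]
ee_rot: [-0.399, 3.115, -0.0]
contact_force: [1.4, -0.4, 0.0]
opening: 0.856
grasp_force: 0.0
```

{"api": "arm_command", "payload": {"translation": [[0, 0, 0], [0, 0, 0], [0, 0, 0], [0, 0, 0], [0, 0, 0], [0, 0, 0], [0, 0, 0], [0, 0, 0]], "rotation": [[0, 0, 0], [0, 0, 0], [0, 0, 0], [0, 0, 0], [0, 0, 0], [0, 0, 0], [0, 0, 0], [0, 0, 0]], "grip": [1, 1, 1, 1, 1, 1, 1, 1]}}

```text
time_s: 5.6
position: [0.476, 0.0491, 0.0358]
ee_rot: [-0.4, 3.115, 0.0]
contact_force: [0.4, -1.4, 5.4]
opening: 0.116
grasp_force: 51.6
```

{"api": "arm_command", "payload": {"translation": [[0, 0, -0.5], [0, 0, -1], [0, 0, -1], [0, 0, -1], [-0.5, 0.4, 0], [-1, 0.75, 0], [-1, 0.75, 0], [-1, 0.75, 0]], "rotation": [[0, 0, 0], [0, 0, 0], [0, 0, 0], [0, 0, 0], [0, 0, 0], [0, 0, 0], [0, 0, 0], [0, 0, 0]], "grip": [1, 1, 1, 1, 1, 1, 1, 1]}}

```text
time_s: 6.4
position: [0.5435, 0.1362, 0.1214]
ee_rot: [0.398, -3.114, 0.0]
contact_force: [1.1, -0.3, -0.8]
opening: 0.12
grasp_force: 51.5
```

{"api": "arm_command", "payload": {"translation": [[-1, 0.75, 0], [-1, 0.75, 0], [-1, 0.75, 0], [-1, 0.75, 0], [-0.5, 0.4, 0], [0, 0, 0], [0, 0, 0]], "rotation": [[0, 0, 0], [0, 0, 0], [0, 0, 0], [0, 0, 0], [0, 0, 0], [0, 0, 0], [0, 0, 0]], "grip": [1, 1, 1, 1, 1, 1, 1]}}

```text
time_s: 7.1
position: [0.6302, 0.2458, 0.1208]
ee_rot: [0.399, -3.113, 0.001]
contact_force: [-0.5, -0.6, -1.3]
opening: 0.118
grasp_force: 51.5
```

Run:
```python
from h import *
c=capture("wrist"); save(c,"w2.png"); top_fit(c,(.62,.2868),.085,.07,.16)
top_fit(c,(.62,.2868),.09,.008,.016)
c=capture("top"); top_fit(c,(.62,.2868),.09,.07,.16);top_fit(c,(.62,.2868),.075,.008,.016)
plan((.6303,.246,.041))
```

```text
fit n 38498 [0.6251 0.2711] [0.0891 0.1291] 37.1 z 0.1325
fit n 2979 [0.6178 0.2872] [0.1254 0.1177] 74.2 z 0.0115
fit n 296 [0.6018 0.271 ] [0.0634 0.1228] 2.6 z 0.1318
fit n 137 [0.6003 0.2825] [0.084  0.1245] 11.9 z 0.0103
pos [0.6303 0.2452 0.122 ] yaxis 104.58 tilt [-0.0014 -0.0007] open 0.122 t 7.2 shift units [-0.01  0.03  3.24]
```

View pics/w2.png

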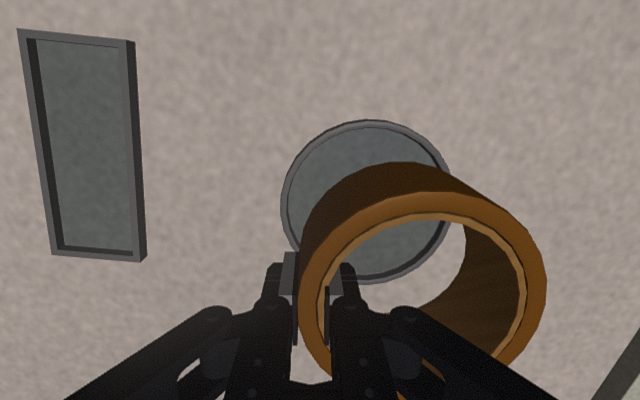

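The roll is held level at (420,270), right over the round tray at (365,200). I'll lower it.

{"api": "arm_command", "payload": {"translation": [[0, 0, 1], [0, 0, 1], [0, 0, 0.7], [0, 0, 0.4], [0, 0, 0.1], [0, 0, 0.05], [0, 0, 0]], "rotation": [[0, 0, 0], [0, 0, 0], [0, 0, 0], [0, 0, 0], [0, 0, 0], [0, 0, 0], [0, 0, 0]], "grip": [1, 1, 1, 1, 1, 1, 1]}}

```text
time_s: 7.9
position: [0.6315, 0.2459, 0.0427]
ee_rot: [-0.399, 3.114, 0.001]
contact_force: [0.2, 0.3, -0.5]
opening: 0.12
grasp_force: 51.6
```

{"api": "arm_command", "payload": {"translation": [[0, 0, 0.1], [0, 0, 0], [0, 0, 0], [0, 0, 0], [0, 0, 0], [0, 0, 0], [0, 0, 0], [0, 0, 0]], "rotation": [[0, 0, 0], [0, 0, 0], [0, 0, 0], [0, 0, 0], [0, 0, 0], [0, 0, 0], [0, 0, 0], [0, 0, 0]], "grip": [1, 1, 0.5, 0, 0, 0, 0, 0]}}

```text
time_s: 8.7
position: [0.631, 0.2457, 0.0391]
ee_rot: [-0.399, 3.116, -0.0]
contact_force: [0.4, -0.8, 1.3]
opening: 1.002
grasp_force: 0.0
```

{"api": "arm_command", "payload": {"translation": [[0, 0, 0], [0, 0, 0], [0, 0, -1], [0, 0, -1], [0, 0, -1], [0, 0, -1], [0, 0, 0], [0, 0, 0]], "rotation": [[0, 0, 0], [0, 0, 0], [0, 0, 0], [0, 0, 0], [0, 0, 0], [0, 0, 0], [0, 0, 0], [0, 0, 0]], "grip": [0, 0, 0, 0, 0, 0, 0, 0]}}

```text
time_s: 9.5
position: [0.6311, 0.2459, 0.1395]
ee_rot: [-0.399, 3.115, 0.001]
contact_force: [0.0, -0.3, -0.5]
opening: 1.002
grasp_force: 0.0
```

Run:
```python
from h import *
c=capture("wrist"); save(c,"w3.png"); top_fit(c,(.62,.2868),.075,.046,.06); top_fit(c,(.62,.2868),.075,.008,.016)
plan((.4417,.281,.150))
```

```text
fit n 6901 [0.619 0.287] [0.095 0.095] 57.5 z 0.0516
fit n 2827 [0.6113 0.2779] [0.0991 0.1249] 38.2 z 0.0116
pos [0.6305 0.2457 0.1384] yaxis 104.59 tilt [-0.0011 -0.0001] open 0.999 t 9.55 shift units [ 6.95  3.27 -0.46]
```

View pics/w3.png

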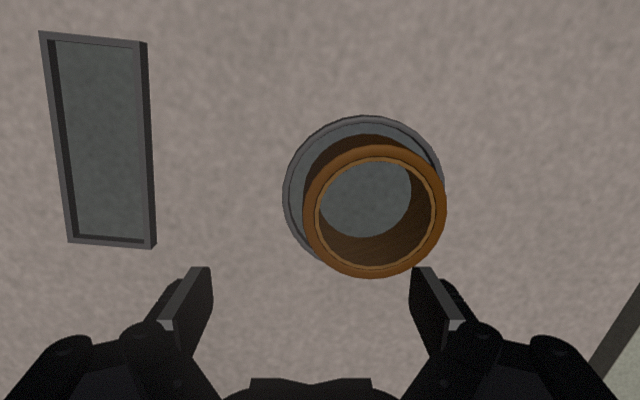

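The roll sits inside the tray at (375,210) and its top is at 52 mm, so it lies flat on the floor. The small roll is next.

{"api": "arm_command", "payload": {"translation": [[1, 0.45, 0], [1, 0.45, 0], [1, 0.5, 0], [1, 0.5, 0], [1, 0.5, 0], [1, 0.45, 0], [0.95, 0.42, 0], [0, 0, 0]], "rotation": [[0, 0, 0], [0, 0, 0], [0, 0, 0], [0, 0, 0], [0, 0, 0], [0, 0, 0], [0, 0, 0], [0, 0, 0]], "grip": [0, 0, 0, 0, 0, 0, 0, 0]}}

```text
time_s: 10.35
position: [0.4393, 0.2808, 0.1381]
ee_rot: [0.402, -3.113, 0.002]
contact_force: [1.0, 0.4, 0.0]
opening: 0.999
grasp_force: 0.0
```

Run:
```python
from h import *
c=capture("wrist"); top_fit(c,(.4417,.281),.045,.042,.056)
plan((.4417,.281,.035))
```

```text
fit n 3761 [0.4421 0.2812] [0.0531 0.0531] 20.9 z 0.0476
pos [0.4408 0.2808 0.1383] yaxis 104.7 tilt [-0.0013 -0.0012] open 0.998 t 10.4 shift units [-0.04  0.    4.13]
```

{"api": "arm_command", "payload": {"translation": [[-0.05, 0, 1], [0, 0, 1], [0, 0, 1], [0, 0, 0.7], [0, 0, 0.4], [0, 0, 0], [0, 0, 0], [0, 0, 0]], "rotation": [[0, 0, 0], [0, 0, 0], [0, 0, 0], [0, 0, 0], [0, 0, 0], [0, 0, 0], [0, 0, 0], [0, 0, 0]], "grip": [0, 0, 0, 0, 0, 0, 1, 1]}}

```text
time_s: 11.2
position: [0.4442, 0.2819, 0.0375]
ee_rot: [-0.399, 3.115, 0.002]
contact_force: [-0.4, -0.7, 0.5]
opening: 0.693
grasp_force: 0.0
```

{"api": "arm_command", "payload": {"translation": [[0, 0, 0], [0, 0, 0], [0, 0, 0], [0, 0, 0], [0, 0, 0], [0, 0, 0]], "rotation": [[0, 0, 0], [0, 0, 0], [0, 0, 0], [0, 0, 0], [0, 0, 0], [0, 0, 0]], "grip": [1, 1, 1, 1, 1, 1]}}

```text
time_s: 11.8
position: [0.4442, 0.282, 0.0378]
ee_rot: [-0.4, 3.114, 0.002]
contact_force: [-0.4, -0.4, 6.5]
opening: 0.608
grasp_force: 53.9
```

{"api": "arm_command", "payload": {"translation": [[0, 0, -0.5], [0, 0, -1], [0, 0, -1], [0, -0.5, -1], [-0.1, -1, -0.5], [-0.1, -1, 0], [-0.1, -1, 0], [-0.1, -1, 0]], "rotation": [[0, 0, 0], [0, 0, 0], [0, 0, 0], [0, 0, 0], [0, 0, 0], [0, 0, 0], [0, 0, 0], [0, 0, 0]], "grip": [1, 1, 1, 1, 1, 1, 1, 1]}}

```text
time_s: 12.6
position: [0.4812, 0.1741, 0.1364]
ee_rot: [0.399, -3.116, -0.0]
contact_force: [-0.1, -0.5, -2.2]
opening: 0.609
grasp_force: 53.1
```

{"api": "arm_command", "payload": {"translation": [[-0.1, -1, 0], [-0.1, -1, 0], [-0.1, -1, 0], [-0.1, -1, 0], [-0.1, -1, 0], [-0.1, -1, 0], [-0.1, -1, 0], [-0.1, -1, 0]], "rotation": [[0, 0, 0], [0, 0, 0], [0, 0, 0], [0, 0, 0], [0, 0, 0], [0, 0, 0], [0, 0, 0], [0, 0, 0]], "grip": [1, 1, 1, 1, 1, 1, 1, 1]}}

```text
time_s: 13.4
position: [0.551, -0.0144, 0.1362]
ee_rot: [0.399, -3.115, -0.001]
contact_force: [0.0, -0.9, -0.7]
opening: 0.608
grasp_force: 53.1
```

{"api": "arm_command", "payload": {"translation": [[-0.1, -1, 0], [-0.1, -1, 0], [-0.1, -1, 0], [-0.1, -1, 0], [-0.1, -1, 0], [-0.1, -1, 0], [0, -1, 0], [0, -1, 0]], "rotation": [[0, 0, 0], [0, 0, 0], [0, 0, 0], [0, 0, 0], [0, 0, 0], [0, 0, 0], [0, 0, 0], [0, 0, 0]], "grip": [1, 1, 1, 1, 1, 1, 1, 1]}}

```text
time_s: 14.2
position: [0.6159, -0.204, 0.1359]
ee_rot: [0.399, -3.115, -0.001]
contact_force: [-0.3, -0.1, -1.1]
opening: 0.607
grasp_force: 53.1
```

{"api": "arm_command", "payload": {"translation": [[0, -1, 0], [0, -1, 0], [0, -1, 0], [0, -0.7, 0], [0, 0, 0], [0, 0, 0]], "rotation": [[0, 0, 0], [0, 0, 0], [0, 0, 0], [0, 0, 0], [0, 0, 0], [0, 0, 0]], "grip": [1, 1, 1, 1, 1, 1]}}

```text
time_s: 14.8
position: [0.639, -0.2926, 0.1357]
ee_rot: [0.398, -3.115, -0.002]
contact_force: [0.4, 0.9, -0.7]
opening: 0.605
grasp_force: 53.1
```

Run:
```python
from h import *
c=capture("wrist"); save(c,"w4.png"); top_fit(c,(.639,-.294),.055,.008,.016); top_fit(c,sense()["position"][:2],.04,.12,.16)
plan((.641,-.293,.043))
```

```text
fit n 1514 [ 0.6306 -0.2999] [0.0634 0.0831] 20.9 z 0.0115
fit n 18586 [ 0.6328 -0.2916] [0.0585 0.0638] 51.4 z 0.1452
pos [ 0.6391 -0.2921  0.136 ] yaxis 104.6 tilt [-0.0009  0.0007] open 0.604 t 14.85 shift units [-0.07 -0.06  3.72]
```

View pics/w4.png

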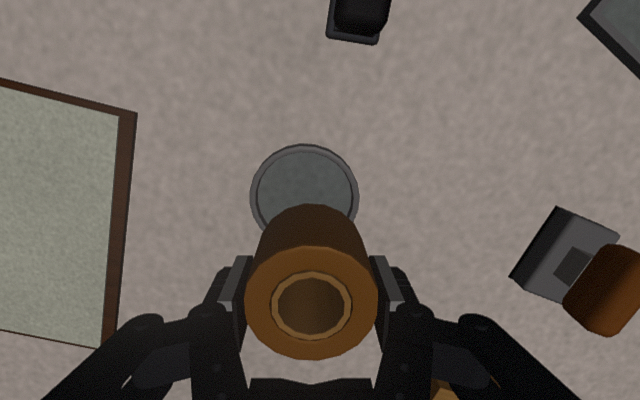

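The roll is held at (310,300). The small tray's rim centre is at about (304,198) in the wrist view; I'll convert that and compare it with the top-camera estimate.

Run:
```python
from h import *
from scipy.optimize import least_squares
c=capture("wrist"); print(onplane(c,[[304,198]],.012))
w=cloud(c); m=(np.hypot(w[...,0]-.638,w[...,1]+.293)<.052)&(w[...,2]>.009)&(w[...,2]<.015); p=w[m][:,:2]
f=least_squares(lambda q:np.hypot(p[:,0]-q[0],p[:,1]-q[1])-.0395,[.638,-.293]); print(f.x,np.std(f.fun))
plan((f.x[0]+.0015,f.x[1]+.0005,.042))
```

```text
[[ 0.63879116 -0.29635979]]
[ 0.64015843 -0.2963528 ] 0.0014723086845749994
pos [ 0.6393 -0.2919  0.1363] yaxis 104.63 tilt [-0.0005  0.0005] open 0.607 t 14.9 shift units [-0.05 -0.18  3.77]
```

{"api": "arm_command", "payload": {"translation": [[-0.05, -0.15, 1], [0, 0, 1], [0, 0, 1], [0, 0, 0.5], [0, 0, 0.2], [0, 0, 0.1], [0, 0, 0], [0, 0, 0]], "rotation": [[0, 0, 0], [0, 0, 0], [0, 0, 0], [0, 0, 0], [0, 0, 0], [0, 0, 0], [0, 0, 0], [0, 0, 0]], "grip": [1, 1, 1, 1, 1, 1, 1, 1]}}

```text
time_s: 15.7
position: [0.6423, -0.2963, 0.0429]
ee_rot: [-0.399, 3.114, -0.002]
contact_force: [0.4, -0.2, -1.3]
opening: 0.608
grasp_force: 53.1
```

{"api": "arm_command", "payload": {"translation": [[0, 0, 0.05], [0, 0, 0], [0, 0, 0], [0, 0, 0], [0, 0, 0], [0, 0, 0], [0, 0, -1], [0, 0, -1]], "rotation": [[0, 0, 0], [0, 0, 0], [0, 0, 0], [0, 0, 0], [0, 0, 0], [0, 0, 0], [0, 0, 0], [0, 0, 0]], "grip": [1, 1, 0.35, 0.2, 0, 0, 0, 0]}}

```text
time_s: 16.5
position: [0.6409, -0.296, 0.0898]
ee_rot: [0.399, -3.114, -0.001]
contact_force: [1.0, -0.8, -0.2]
opening: 0.997
grasp_force: 0.0
```

{"api": "arm_command", "payload": {"translation": [[0, 0, -1], [0, 0, -1], [0, 0, -0.3], [0, 0, 0], [0, 0, 0]], "rotation": [[0, 0, 0], [0, 0, 0], [0, 0, 0], [0, 0, 0], [0, 0, 0]], "grip": [0, 0, 0, 0, 0]}}

```text
time_s: 17.0
position: [0.6411, -0.2957, 0.1463]
ee_rot: [0.399, -3.115, -0.002]
contact_force: [-0.1, 0.2, -0.9]
opening: 1.0
grasp_force: 0.0
```

Run:
```python
from h import *
c=capture("wrist"); save(c,"w5.png"); top_fit(c,(.64,-.296),.05,.046,.06)
plan((.4618,-.2975,.14),95.5)
```

```text
fit n 3697 [ 0.6407 -0.2959] [0.0531 0.0533] 11.7 z 0.0516
pos [ 0.6409 -0.2957  0.1459] yaxis 104.59 tilt [-0.0027  0.0012] open 0.999 t 17.05 shift units [6.95 1.73 0.25]
  turn z units 1.52
```

View pics/w5.png

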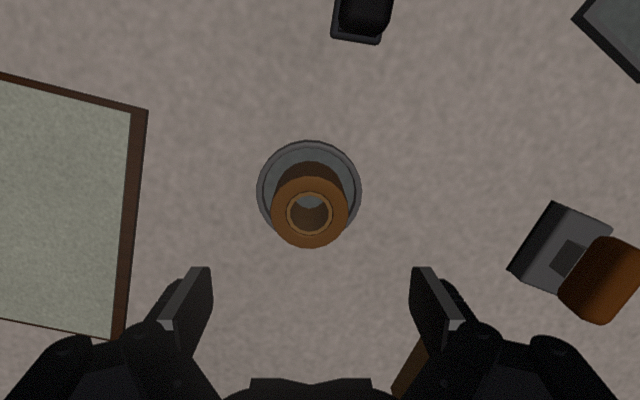

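The small roll is flat in its tray at (309,210), top at 52 mm. The stapler is next.

{"api": "arm_command", "payload": {"translation": [[1, 0.25, 0], [1, 0.25, 0], [1, 0.25, 0], [1, 0.25, 0], [1, 0.25, 0], [1, 0.25, 0], [0.95, 0.23, 0], [0, 0, 0]], "rotation": [[0, 0, 0], [0, 0, 0], [0, 0, 0], [0, 0, 0], [0, 0, 0], [0, 0, 0], [0, 0, 0.75], [0, 0, 0.75]], "grip": [0, 0, 0, 0, 0, 0, 0, 0]}}

```text
time_s: 17.85
position: [0.4594, -0.2976, 0.1468]
ee_rot: [0.146, -3.135, -0.002]
contact_force: [0.6, 0.1, 0.4]
opening: 1.0
grasp_force: 0.0
```

{"api": "arm_command", "payload": {"translation": [[0, 0, 0], [0, 0, 0]], "rotation": [[0, 0, 0], [0, 0, 0]], "grip": [0, 0]}}

```text
time_s: 18.05
position: [0.4624, -0.2979, 0.147]
ee_rot: [0.157, -3.136, -0.001]
contact_force: [0.4, 0.1, -0.1]
opening: 1.001
grasp_force: 0.0
```

Run:
```python
from h import *
c=capture("wrist"); save(c,"w6.png"); top_fit(c,(.4618,-.2975),.08,.044,.056);top_fit(c,(.4618,-.2975),.08,.012,.056)
plan((.4618,-.2975,.040),95.5)
```

```text
fit n 6673 [ 0.4619 -0.2999] [0.119  0.0296] 6.0 z 0.0495
fit n 6963 [ 0.4619 -0.2999] [0.1191 0.03  ] 5.9 z 0.0495
pos [ 0.4626 -0.2979  0.1471] yaxis 95.72 tilt [-0.0011  0.0004] open 1.001 t 18.1 shift units [0.03 0.02 4.28]
  turn z units 0.04
```

View pics/w6.png

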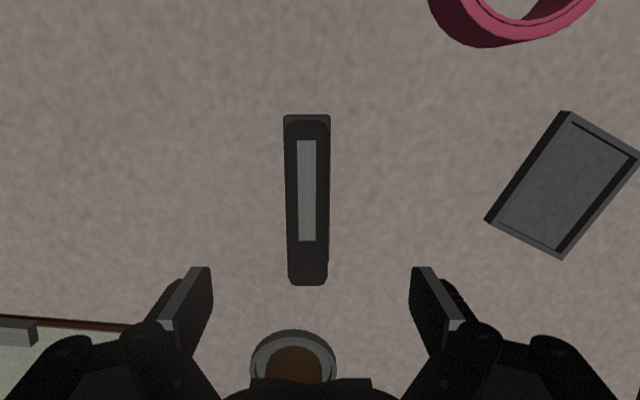

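The stapler at (307,200) is aligned with the tool. I'll descend and close on its upper arm.

{"api": "arm_command", "payload": {"translation": [[0, -0.05, 1], [0, 0, 1], [0, 0, 1], [0, 0, 0.8], [0, 0, 0.4], [0, 0, 0.1], [0, 0, 0], [0, 0, 0]], "rotation": [[0, 0, 0], [0, 0, 0], [0, 0, 0], [0, 0, 0], [0, 0, 0], [0, 0, 0], [0, 0, 0], [0, 0, 0]], "grip": [0, 0, 0, 0, 0, 0, 0, 1]}}

```text
time_s: 18.9
position: [0.4635, -0.2996, 0.0413]
ee_rot: [-0.154, 3.136, -0.001]
contact_force: [-1.3, -0.7, 0.3]
opening: 0.859
grasp_force: 0.0
```

{"api": "arm_command", "payload": {"translation": [[0, 0, 0], [0, 0, 0], [0, 0, 0], [0, 0, 0], [0, 0, 0], [0, 0, 0], [0, 0, 0], [0, 0, 0]], "rotation": [[0, 0, 0], [0, 0, 0], [0, 0, 0], [0, 0, 0], [0, 0, 0], [0, 0, 0], [0, 0, 0], [0, 0, 0]], "grip": [1, 1, 1, 1, 1, 1, 1, 1]}}

```text
time_s: 19.7
position: [0.4632, -0.2996, 0.0411]
ee_rot: [-0.154, 3.137, -0.001]
contact_force: [-0.4, 0.4, 5.5]
opening: 0.339
grasp_force: 50.9
```

Run:
```python
from h import *
plan((.634,.089,.14),99)
```

```text
pos [ 0.4632 -0.2996  0.0411] yaxis 95.62 tilt [ 0.0012 -0.0008] open 0.339 t 19.7 shift units [-8.33 14.8  -3.96]
  turn z units -0.56
```

{"api": "arm_command", "payload": {"translation": [[0, 0, -0.5], [0, 0, -1], [0, 0, -1], [0, 0, -1], [0, 0.3, -0.7], [-0.5, 1, 0], [-0.6, 1, 0], [-0.6, 1, 0]], "rotation": [[0, 0, 0], [0, 0, 0], [0, 0, 0], [0, 0, 0], [0, 0, 0], [0, 0, 0], [0, 0, 0], [0, 0, 0]], "grip": [1, 1, 1, 1, 1, 1, 1, 1]}}

```text
time_s: 20.5
position: [0.4965, -0.2118, 0.1452]
ee_rot: [0.152, -3.137, -0.002]
contact_force: [0.7, -0.1, -3.0]
opening: 0.341
grasp_force: 50.0
```

{"api": "arm_command", "payload": {"translation": [[-0.6, 1, 0], [-0.6, 1, 0], [-0.6, 1, 0], [-0.6, 1, 0], [-0.6, 1, 0], [-0.6, 1, 0], [-0.6, 1, 0], [-0.6, 1, 0]], "rotation": [[0, 0, 0], [0, 0, 0], [0, 0, 0], [0, 0, 0], [0, 0, 0], [0, 0, 0], [0, 0, 0], [0, 0, 0]], "grip": [1, 1, 1, 1, 1, 1, 1, 1]}}

```text
time_s: 21.3
position: [0.5964, -0.001, 0.1449]
ee_rot: [0.153, -3.136, -0.001]
contact_force: [-0.4, -0.2, -2.3]
opening: 0.342
grasp_force: 50.0
```

{"api": "arm_command", "payload": {"translation": [[-0.6, 1, 0], [-0.6, 1, 0], [-0.6, 1, 0], [0, 0.5, 0], [0, 0, 0], [0, 0, 0], [0, 0, 0]], "rotation": [[0, 0, 0], [0, 0, 0], [0, 0, 0], [0, 0, 0], [0, 0, -0.6], [0, 0, 0], [0, 0, 0]], "grip": [1, 1, 1, 1, 1, 1, 1]}}

```text
time_s: 22.0
position: [0.6325, 0.0888, 0.1451]
ee_rot: [0.249, -3.131, 0.0]
contact_force: [-0.1, -0.4, -2.8]
opening: 0.343
grasp_force: 50.1
```

Run:
```python
from h import *
plan((.635,.089,.046),99)
c=capture("wrist"); save(c,"w7.png")
w=cloud(c); m=(w[...,2]>.009)&(w[...,2]<.015)&(np.hypot(w[...,0]-.634,w[...,1]-.089)<.1)
p=w[m]; p=p[abs((p[:,0]-.634)*-np.sin(.157)+(p[:,1]-.089)*np.cos(.157))<.05]; r=cv2.minAreaRect(p[:,:2].astype(np.float32)); print(len(p),r)
```

```text
pos [0.6325 0.0888 0.1451] yaxis 99.09 tilt [-0.0011 -0.0002] open 0.343 t 22.0 shift units [-0.1  -0.01  3.96]
  turn z units 0.02
1818 ((0.6190073490142822, 0.08562932908535004), (0.12408793717622757, 0.06622964888811111), 9.007918357849121)
```

View pics/w7.png

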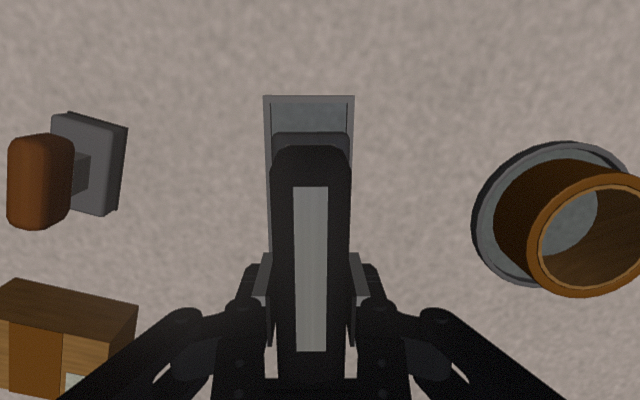

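The tray fits to about (0.634, 0.088) at 9°, so the stapler is aligned over it. I'll lower it.

{"api": "arm_command", "payload": {"translation": [[-0.1, 0, 1], [0, 0, 1], [0, 0, 1], [0, 0, 0.6], [0, 0, 0.2], [0, 0, 0.15], [0, 0, 0], [0, 0, 0]], "rotation": [[0, 0, 0], [0, 0, 0], [0, 0, 0], [0, 0, 0], [0, 0, 0], [0, 0, 0], [0, 0, 0], [0, 0, 0]], "grip": [1, 1, 1, 1, 1, 1, 1, 1]}}

```text
time_s: 22.85
position: [0.6362, 0.0897, 0.0477]
ee_rot: [-0.252, 3.13, 0.0]
contact_force: [0.2, 0.6, -2.8]
opening: 0.342
grasp_force: 50.0
```

{"api": "arm_command", "payload": {"translation": [[0, 0, 0.1], [0, 0, 0], [0, 0, 0], [0, 0, 0], [0, 0, 0], [0, 0, 0], [0, 0, 0], [0, 0, -1]], "rotation": [[0, 0, 0], [0, 0, 0], [0, 0, 0], [0, 0, 0], [0, 0, 0], [0, 0, 0], [0, 0, 0], [0, 0, 0]], "grip": [1, 1, 0.6, 0.4, 0, 0, 0, 0]}}

```text
time_s: 23.65
position: [0.633, 0.0891, 0.0656]
ee_rot: [0.25, -3.124, 0.002]
contact_force: [-0.0, 0.0, 0.1]
opening: 1.001
grasp_force: 0.0
```

{"api": "arm_command", "payload": {"translation": [[0, 0, -1], [0, 0, -1], [0, 0, -1], [0, 0, -0.5], [0, 0, 0], [0, 0, 0]], "rotation": [[0, 0, 0], [0, 0, 0], [0, 0, 0], [0, 0, 0], [0, 0, 0], [0, 0, 0]], "grip": [0, 0, 0, 0, 0, 0]}}

```text
time_s: 24.25
position: [0.635, 0.0897, 0.1553]
ee_rot: [0.251, -3.13, -0.0]
contact_force: [-0.2, -0.3, -0.4]
opening: 1.0
grasp_force: 0.0
```

Run:
```python
from h import *
c=capture("wrist"); save(c,"w8.png"); top_fit(c,(.635,.0885),.08,.044,.06)
plan((.634,-.082,.155),82)
```

```text
fit n 6645 [0.6352 0.0903] [0.1187 0.0301] 9.4 z 0.0535
pos [0.6347 0.0896 0.1547] yaxis 99.19 tilt [-0.0028 -0.0003] open 0.995 t 24.3 shift units [ 1.12 -6.77 -0.01]
  turn z units 2.86
```

View pics/w8.png

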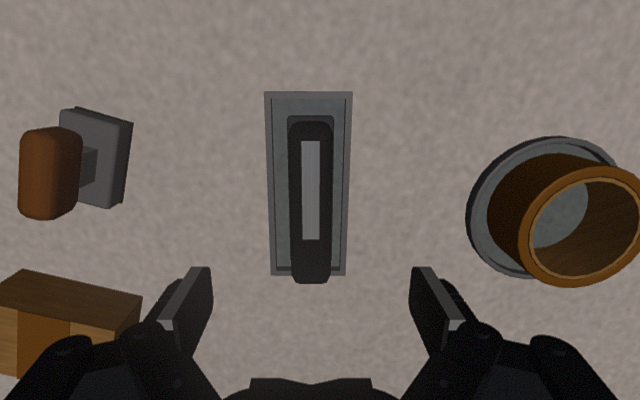

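The stapler is flat in the long tray, at (310,200) in the wrist view. The stamp is last.

{"api": "arm_command", "payload": {"translation": [[0.15, -1, 0], [0.15, -1, 0], [0.15, -1, 0], [0.15, -1, 0], [0.2, -1, 0], [0.2, -1, 0], [0.1, -0.75, 0], [0, 0, 0]], "rotation": [[0, 0, 0], [0, 0, 0], [0, 0, 0], [0, 0, 0], [0, 0, 0], [0, 0, 0], [0, 0, 0], [0, 0, 1]], "grip": [0, 0, 0, 0, 0, 0, 0, 0]}}

```text
time_s: 25.1
position: [0.6344, -0.0838, 0.1545]
ee_rot: [0.081, -3.137, 0.001]
contact_force: [0.2, 1.0, -0.2]
opening: 1.0
grasp_force: 0.0
```

{"api": "arm_command", "payload": {"translation": [[0, 0, 0], [0, 0, 0], [0, 0, 0], [0, 0, 0]], "rotation": [[0, 0, 1], [0, 0, 0.85], [0, 0, 0], [0, 0, 0]], "grip": [0, 0, 0, 0]}}

```text
time_s: 25.5
position: [0.6349, -0.0813, 0.1553]
ee_rot: [-0.213, -3.132, 0.0]
contact_force: [0.2, -0.5, -0.2]
opening: 1.003
grasp_force: 0.0
```

Run:
```python
from h import *
c=capture("wrist"); save(c,"w9.png"); top_fit(c,(.634,-.082),.05,.06,.08); top_fit(c,(.634,-.082),.055,.014,.026)
plan((.634,-.0818,.059),82)
```

```text
fit n 3007 [ 0.6342 -0.0833] [0.024  0.0584] 81.5 z 0.0726
fit n 2313 [ 0.6345 -0.0834] [0.0441 0.0696] 82.4 z 0.0216
pos [ 0.635  -0.0813  0.1556] yaxis 82.22 tilt [-0.0016 -0.    ] open 1.005 t 25.55 shift units [ 0.03 -0.02  3.86]
  turn z units 0.04
```

View pics/w9.png

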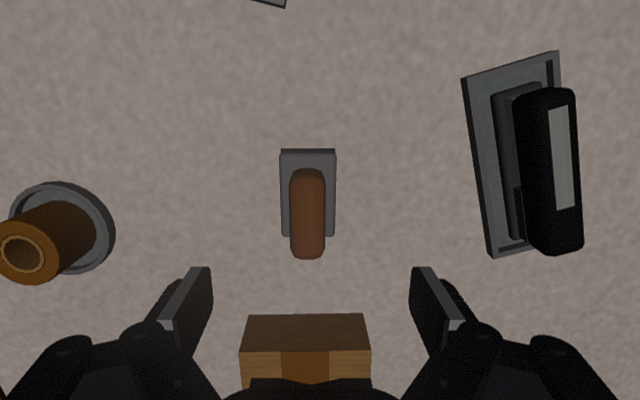

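The stamp handle at (307,213) is aligned between the fingers. I'll descend and grip it.

{"api": "arm_command", "payload": {"translation": [[0, -0.06, 1], [0, 0, 1], [0, 0, 1], [0, 0, 0.6], [0, 0, 0.25], [0, 0, 0], [0, 0, 0], [0, 0, 0]], "rotation": [[0, 0, 0], [0, 0, 0], [0, 0, 0], [0, 0, 0], [0, 0, 0], [0, 0, 0], [0, 0, 0], [0, 0, 0]], "grip": [0, 0, 0, 0, 0, 0, 0, 1]}}

```text
time_s: 26.35
position: [0.636, -0.0828, 0.0616]
ee_rot: [0.216, 3.132, 0.0]
contact_force: [0.3, 0.1, -0.4]
opening: 0.858
grasp_force: 0.0
```

{"api": "arm_command", "payload": {"translation": [[0, 0, 0], [0, 0, 0], [0, 0, 0], [0, 0, 0], [0, 0, 0], [0, 0, 0], [0, 0, 0], [0, 0, 0]], "rotation": [[0, 0, 0], [0, 0, 0], [0, 0, 0], [0, 0, 0], [0, 0, 0], [0, 0, 0], [0, 0, 0], [0, 0, 0]], "grip": [1, 1, 1, 1, 1, 1, 1, 1]}}

```text
time_s: 27.15
position: [0.6354, -0.0829, 0.0606]
ee_rot: [0.216, 3.134, -0.0]
contact_force: [-0.3, 0.2, 2.9]
opening: 0.268
grasp_force: 53.4
```

Run:
```python
from h import *
plan((.439,-.097,.15),70)
```

```text
pos [ 0.6354 -0.0829  0.0606] yaxis 82.1 tilt [ 0.0005 -0.0001] open 0.268 t 27.15 shift units [ 7.7  -1.64 -3.58]
  turn z units 2.02
```

{"api": "arm_command", "payload": {"translation": [[0, 0, -0.5], [0, 0, -1], [0, 0, -1], [0, 0, -1], [1, -0.2, 0], [1, -0.2, 0], [1, -0.2, 0], [1, -0.2, 0]], "rotation": [[0, 0, 0], [0, 0, 0], [0, 0, 0], [0, 0, 0], [0, 0, 0], [0, 0, 0], [0, 0, 0], [0, 0, 0]], "grip": [1, 1, 1, 1, 1, 1, 1, 1]}}

```text
time_s: 27.95
position: [0.5321, -0.089, 0.148]
ee_rot: [-0.217, -3.134, -0.0]
contact_force: [-0.7, -0.8, -1.7]
opening: 0.272
grasp_force: 52.9
```

{"api": "arm_command", "payload": {"translation": [[1, -0.2, 0], [1, -0.2, 0], [1, -0.2, 0], [0.7, -0.2, 0], [0, 0, 0], [0, 0, 0], [0, 0, 0], [0, 0, 0]], "rotation": [[0, 0, 0], [0, 0, 0], [0, 0, 0], [0, 0, 0], [0, 0, 1], [0, 0, 1], [0, 0, 0], [0, 0, 0]], "grip": [1, 1, 1, 1, 1, 1, 1, 1]}}

```text
time_s: 28.75
position: [0.439, -0.096, 0.148]
ee_rot: [-0.539, -3.095, -0.0]
contact_force: [-0.3, 0.4, -1.4]
opening: 0.271
grasp_force: 52.9
```

Run:
```python
from h import *
plan((.4395,-.097,.066),70)
c=capture("wrist"); save(c,"w10.png"); w=cloud(c)
m=(w[...,2]>.009)&(w[...,2]<.015)&(np.hypot(w[...,0]-.439,w[...,1]+.097)<.075)
r=cv2.minAreaRect(w[m][:,:2].astype(np.float32)); print(m.sum(),r)
```

```text
pos [ 0.439 -0.096  0.148] yaxis 70.26 tilt [-0.      0.0001] open 0.271 t 28.75 shift units [-0.03 -0.03  3.28]
  turn z units 0.04
1759 ((0.43856263160705566, -0.09778298437595367), (0.0741828978061676, 0.09985443204641342), 69.15127563476562)
```

View pics/w10.png

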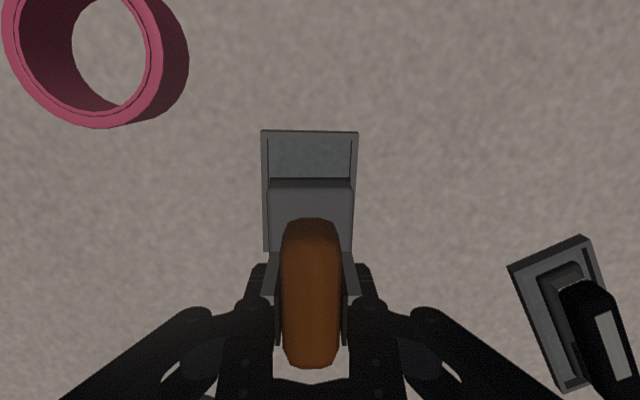

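The stamp is aligned over the short tray, which the wrist view fits at (0.439, -0.098), -20°. I'll lower it.

{"api": "arm_command", "payload": {"translation": [[0, -0.05, 1], [0, 0, 1], [0, 0, 0.7], [0, 0, 0.4], [0, 0, 0.15], [0, 0, 0], [0, 0, 0]], "rotation": [[0, 0, 0], [0, 0, 0], [0, 0, 0], [0, 0, 0], [0, 0, 0], [0, 0, 0], [0, 0, 0]], "grip": [1, 1, 1, 1, 1, 1, 1]}}

```text
time_s: 29.5
position: [0.4393, -0.0972, 0.0673]
ee_rot: [0.542, 3.093, 0.0]
contact_force: [-0.1, -0.0, -1.3]
opening: 0.277
grasp_force: 52.9
```

{"api": "arm_command", "payload": {"translation": [[0, 0, 0.1], [0, 0, 0], [0, 0, 0], [0, 0, 0], [0, 0, 0], [0, 0, 0], [0, 0, 0], [0, 0, -1]], "rotation": [[0, 0, 0], [0, 0, 0], [0, 0, 0], [0, 0, 0], [0, 0, 0], [0, 0, 0], [0, 0, 0], [0, 0, 0]], "grip": [1, 1, 0.6, 0.4, 0, 0, 0, 0]}}

```text
time_s: 30.3
position: [0.4362, -0.0972, 0.0867]
ee_rot: [-0.543, -3.088, 0.002]
contact_force: [-0.6, -0.4, -0.3]
opening: 0.999
grasp_force: 0.0
```

{"api": "arm_command", "payload": {"translation": [[0, 0, -1], [0, 0, -1], [0, 0, -1], [0, 0, -1], [0, 0, -1], [0, 0, 0], [0, 0, 0]], "rotation": [[0, 0, 0], [0, 0, 0], [0, 0, 0], [0, 0, 0], [0, 0, 0], [0, 0, 0], [0, 0, 0]], "grip": [0, 0, 0, 0, 0, 0, 0]}}

```text
time_s: 31.0
position: [0.4387, -0.097, 0.2142]
ee_rot: [0.543, 3.094, 0.001]
contact_force: [0.8, 1.0, -0.8]
opening: 1.0
grasp_force: 0.0
```

Run:
```python
from h import *
c=capture("wrist"); top_fit(c,(.4387,-.0975),.05,.065,.085);top_fit(c,(.4387,-.0975),.05,.02,.032)
c=capture("scene"); save(c,"scene_end.png",(180,100,500,320),2.5)
for q in ((.619,.287),.07,.044,.06),((.641,-.296),.05,.044,.06),((.635,.09),.08,.044,.06): top_fit(c,*q)
print(sense()["position"],sense()["time_s"])
```

```text
fit n 1989 [ 0.4379 -0.0969] [0.024  0.0581] 70.5 z 0.0767
fit n 1652 [ 0.4386 -0.0972] [0.0441 0.0696] 70.1 z 0.0255
fit n 435 [0.6239 0.2872] [0.0949 0.0941] 1.2 z 0.0505
fit n 146 [ 0.6453 -0.2952] [0.0558 0.0501] 68.7 z 0.0506
fit n 363 [0.6411 0.0908] [0.1221 0.031 ] 10.1 z 0.0523
[ 0.43802345 -0.09707076  0.21310209] 31.1
```

View pics/scene_end.png

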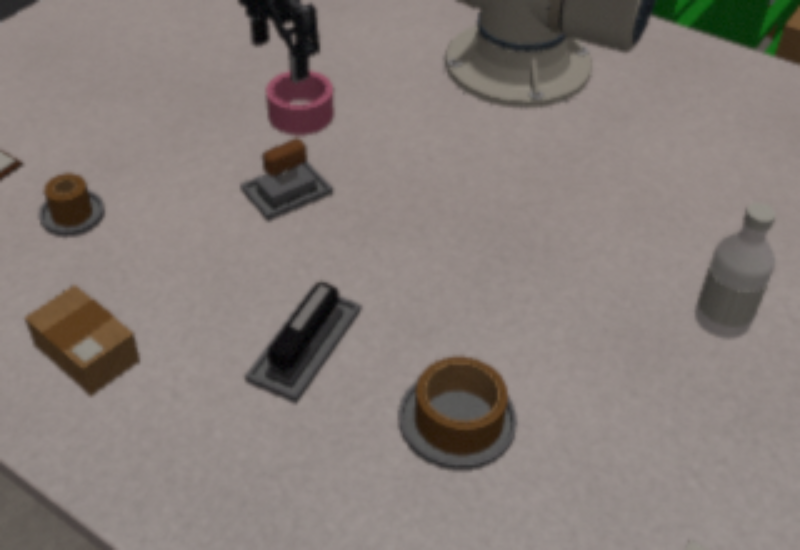

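The final view shows the big roll at (460,400), the small roll at (68,205), the stapler at (303,330) and the stamp at (287,180). Each lies flat in its matching tray. The bottle and carton are untouched and the gripper is clear.

```bash
python3 -c "
from bench import *
print(job_done())"
```

```text
the job is handed in; nothing more can be done
None
```

The big roll, small roll, stapler and stamp each lie flat in their matching trays, placed in that order, with the bottle and carton left alone; I handed the job in at about 31 s and no verdict came back.

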